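# Roll the inspection lamp out of its spring-clip cradle and hang it up

### The arm

A 6-joint arm with a two-finger parallel gripper is mounted at the origin on a cart in front of the work surface, level with it; the furniture and walls round the work are solid. World frame = base frame: x ahead of the robot, y to its left, z up, the work surface at z = 0. Lengths are in m, angles in rad, forces in N, time in s.
With the tool pointing down it reaches from about 0.15 to 0.775 m from the base axis. Payload 6.1 kg.
Tool frame: the origin (TCP) lies on the front face of the gripper's body, between the roots of the fingers; the fingertips stand env.tips_ahead ahead of it and the grasp point (between the pads) lies 54 mm ahead of it (env.tips_ahead is the distance from the TCP to the fingertips, in m); z points along the fingers, y is the line along which they close (so a half turn about z gives the same grasp; the last joint's range is limited). The gripper opens to 85 mm and grips with 20 to 120 N. Pads are 22 mm wide; open, the fingers measure 114 mm over their backs; the gripper's body (76 mm by 85 mm) begins 54 mm behind the grasp point. The pads swing forward as they close: fully open they stand 13 mm farther back than shut.
Start: joints at [1.283, 0.126, -0.04, 1.405, 0, 1.571], TCP at [0.149, 0.503, 0.304] pointing down, gripper open.
Joint ranges: [-2.72, 2.72], [-0.95, 1.95], [-1.27, 1.35], [-1.78, 2.02], [-1.46, 1.47], [-3.14, 3.14]. Speed limits (rad/s): [2.39, 2.39, 3.01, 3.14, 3.14, 3.14].

### API

Orientations are given as a unit quaternion [w, x, y, z].
In Python, from station import env, imaging, close_job gives the robot as it stands.
- The arm moves only by the tool drive_tool, never from a script. Its argument "commands" is a list of rows, each an object of numbers: "wx", "wy", "wz": the turn, a rotation vector about the tool's x, y, z normalised to -1 to 1, where 1 is 4 degrees; "x", "y", "z": the shift along the tool's x, y, z normalised to -1 to 1, where 1 is 2.5 cm; "gripper": the opening, from -1 (shut) to 1 (fully open). A call has 1 to 20 rows; each row shifts and turns the commanded pose from where the row before left it, along the tool's axes as they then stand; what a row does not reach is not made up. A row lasts 1/12 s, in which the tool goes at most 41.7 mm and 7.16 degrees, less where a joint would pass 70% of its speed; a pose out of reach is approached as far as the arm can. A call with a number of a shift or a turn outside -1 to 1 is refused whole. A call with a gripper value outside its range is refused whole. The fingers move at their own pace and stop on an object; "squeeze" is the grip in N (left out, the last holds). Time passes only in rows, so rows that do not move let the fingers close. It gives the time, the measured TCP pose, the force, the opening and the grip force at its end, in the units of the state.
- env.sense(): the state, without advancing time (a new reading comes with each control period).
- imaging.grab_frame(name): name is "side" or "top"; returns (picture, depth): 400x640x3 uint8, red, green, blue; 400x640 float32, m along the optical axis (not along the pixel's ray), 0 where there is no reading.
- imaging.calibration(name): a dict with "fx", "fy", "cx", "cy" (pixels), "rvec" (rotation vector, rad) and "tvec" (3), from world to camera coordinates, as OpenCV has them. Camera axes: x right, y down, z forward; pixel columns grow to the right and rows downward; lengths in m; the calibration is good to about 2 mm. A picture is of the moment at which its call begins. calibration takes no time and is no camera call.
- close_job(): hands the job in; it is judged then, once.
The state is a dict: "clock": time; "qpos": joint angles; "joint_vel": joint speeds; "effort": joint torques, N m; "position": TCP position; "tool_rot": TCP orientation; "force": force on the tool from outside, world axes, zero at the start; "ft_torque": the same for the moment, N m; "gripper_width": finger opening in m; "finger_force": force on a finger pad.
Only numpy, scipy, OpenCV 4.12 (cv2) and the standard library are available. Lean on these libraries where they do the work, as an engineer would, in place of code of your own. Each camera call takes 0.05 s, during which the arm holds its last target. There are 200 camera calls.

### The job

First move the cleaner bottle away from the open side of the lamp's cradle and stand it upright on the bench at least 20 cm from the middle of the cradle, where it will not be in the way of the hanging lamp. Then take the lamp by its handle and, rather than pulling it straight up, tip the handle well over (a good 25 degrees) towards the open side while the tube is still under the spring jaws, so that the tube rolls out sideways through the open side at about the height it lay; then hang it by its handle bar over both prongs of the hook stand, level and still. Leave the flux bottle, the solder spool and the box of finger cots standing where they are.

Things in the scene. Friction and masses are not known exactly. Their poses are not given: they have to be found in the camera images.
- lamp_grip (a point): Centre of the rubber sleeve on the lamp's steel handle, 12 mm square and 46 mm long along this frame's y; pinch it from above across x. It sits mid-way on the handle's top bar (8 mm diameter, along y, 65 mm from the tube's axis along +z); the bar ends in legs at y = -62 and +62 mm that go down to the tube. 45 mm are open between bar and tube.
- lamp_tube (a point): Centre of the lamp's aluminium tube: 32 mm diameter, 200 mm long along y; axes as lamp_grip, which lies 65 mm along +z, all one rigid body. About 160 g (0.75 to 1.3 times that), heavier below, so it hangs and lies handle up.
- cradle: Cradle fixed on the bench, grey base x from -28 to +38 mm, y from -106 to +106 mm; origin under the seated tube's middle. Open side: its own -x. The lamp lies along y with its axis at x = 0, z = 30 mm, handle up. Clips, 18 mm wide, at y = -82 and +82 mm: a flat floor (top z = 14 mm, x from -26 to +18 mm), a leaf behind the tube (x = 17 mm, up to z = 52 mm), a sprung jaw above.
- cradle_lip (a point): Point between the two jaws' rounded lips as built, in the cradle's frame x = -14.5, z = 40.5 mm (underside of lips). Each jaw hinges on top of the leaf (x = 19.5, z = 50.5 mm), reaches over the tube and yields upward to 0.6 rad (0.04 N m at rest, 0.1 N m per rad more): a few newtons let the tube out towards -x, straight up it is held. Free once the tube's axis is past x = -35 mm.
- stand: Fixed steel hook stand, origin under its 10 mm base plate (x from -50 to +60, y from -60 to +60 mm). A post at x = 32 mm bears a cross bar (x 26 to 38, y -45 to +45, top z = 193 mm). Two prongs, 7 mm thick, at y = -38 and +38 mm, point from it to the stand's own -x: axis at z = 187 mm, falling to 185 at x = -52 mm, then turned up to tips at x = -70 mm, top z = 206 mm.
- stand_hang (a point): Where the centre of the lamp's sleeve rests when the lamp hangs well: midway between the prongs, at x = -48, z = 192.5 mm of the stand; axes as the stand's. The lamp's bar then runs along y (either way round), its sleeve between the prongs, the prongs between sleeve and legs, tube below.
- bottle_mid (a point): Half-way up the white cleaner bottle with blue cap that stands before the cradle's open side: 125 mm tall, round, body 52 mm in diameter up to 100 mm, cap 30 mm in diameter above; origin 62.5 mm over its foot, z up; about 130 g.
- flux_mid (a point): Half-way up the amber flux bottle with white nozzle, 36 mm wide, 92 mm tall; leave it alone.
- spool_mid (a point): Half-way up the white solder spool standing on end, 56 mm in diameter, 36 mm tall; leave it alone.
- cots_mid (a point): Half-way up the square white box with blue lid (finger cots), 51 x 51 x 34 mm; leave it alone.

How it is judged:
By the outcome, as a careful person would: the job done as asked, in the order asked, and still so for the second after the job is handed in, with the robot touching nothing.
It also fails if it takes over 64 s, if anything falls off the work surface, if the arm or the gripper's body presses on something with over 40 N, if the wrist force passes 120 N, or if a joint passes its speed limit or range.

## Working session

There is one attempt and no reset: what is moved stays moved. The work goes in short steps, Python scripts to look and compute and a tool call to move; the robot and the scene stay as the last step left them, time stands still between calls to the robot, and variables do not carry over. Pictures are saved under pics/ and viewed, at most 10 in all, crops included, and the job is handed in when it is done.

Besides the shell and the picture viewer there is one more tool, called as name(argument=value, ...), one argument or row to a line, values as JSON. drive_tool: Moves the arm, as the interface text tells. Its arguments: {"type":"object","properties":{"commands":{"type":"array"},"squeeze":{"type":"number"}},"required":["commands"]}

```bash
mkdir -p pics; ls
cat > h.py <<'E'
import numpy as np, cv2
from station import env, imaging
def grab(n,tag):
    p,d=imaging.grab_frame(n); cv2.imwrite(f'pics/{tag}.png',p[:,:,::-1]); np.save(f'/tmp/{tag}.npy',d); np.save(f'/tmp/{tag}_rgb.npy',p); return p,d
def cloud(n,d):
    c=imaging.calibration(n); R=cv2.Rodrigues(np.array(c['rvec'],float))[0]; t=np.array(c['tvec'],float).ravel()
    v,u=np.mgrid[:d.shape[0],:d.shape[1]]
    P=np.stack([(u-c['cx'])/c['fx']*d,(v-c['cy'])/c['fy']*d,d],-1)
    return (P-t)@R   # world
E
python3 - <<'E'
from h import *
print(env.tips_ahead, env.sense())
for n in('top','side'):
    grab(n,n+'1'); c=imaging.calibration(n); R=cv2.Rodrigues(np.array(c['rvec'],float))[0]; print(n,c,-R.T@np.array(c['tvec']).ravel(), R.round(2))
E
```

```text
pics
0.0726 {'clock': 0.0, 'qpos': array([ 1.28299639e+00,  1.26374912e-01, -4.06167452e-02,  1.40541881e+00,
        4.77457500e-06,  1.57081405e+00]), 'joint_vel': array([-0.003419  ,  0.00016282, -0.00085447, -0.00064211, -0.00060419,
       -0.00026409]), 'effort': array([-1.55752405e-03, -4.35910964e+01,  3.52925456e+01,  1.70859281e-02,
       -1.92756515e-04, -1.15250796e-06]), 'position': array([0.14893056, 0.50311629, 0.30312706]), 'tool_rot': array([-1.18092565e-04,  1.43412577e-01,  9.89662660e-01, -7.98387572e-04]), 'force': array([-0.12074481, -0.08892042,  0.27501074]), 'ft_torque': array([-0.03153432,  0.0111799 ,  0.00222951]), 'finger_force': 0.0, 'gripper_width': 0.08535975828954595}
top {'fx': 489.1429693448675, 'fy': 489.1429693448675, 'cx': 321.2125157455173, 'cy': 205.5048608145536, 'rvec': array([ 2.08265839, -2.13414657,  0.22841484]), 'tvec': array([-0.03328316,  0.60208601,  1.64502132])} [ 0.23681264 -0.04165621  1.73548121] [[-0.02 -1.   -0.  ]
 [-0.98  0.02 -0.21]
 [ 0.21 -0.   -0.98]]
side {'fx': 400.0732525403507, 'fy': 400.0732525403507, 'cx': 315.3203971659677, 'cy': 199.80707254101048, 'rvec': array([ 2.08883092, -0.49459214,  0.24590505]), 'tvec': array([-0.51916541,  0.24618521,  0.98397268])} [ 0.17219405 -0.86169639  0.72537622] [[ 0.9  -0.44 -0.02]
 [-0.25 -0.47 -0.84]
 [ 0.36  0.76 -0.54]]
```

View pics/top1.png

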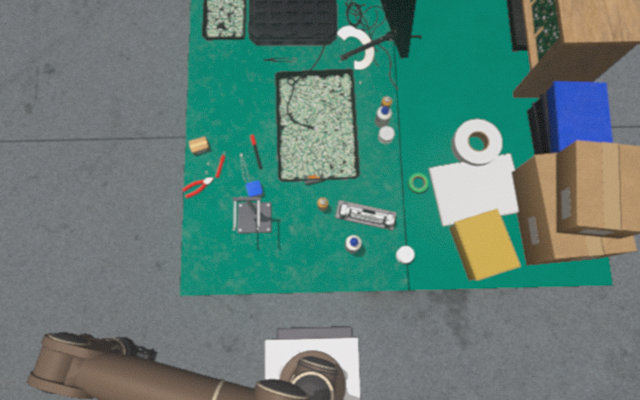

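View pics/side1.png

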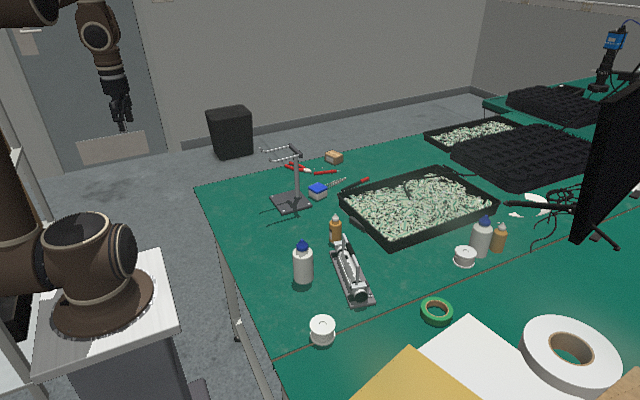

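Top: cradle with lamp at (367,214), cleaner bottle at (354,243), flux (323,203), spool (405,255), stand (253,215) with its prongs pointing down in the picture (-x), cots box (254,188). Now measuring from depth.

```bash
cat > m.py <<'E'
from h import *
T=cloud('top',np.load('/tmp/top1.npy')); S=cloud('side',np.load('/tmp/side1.npy'))
def box(P,u0,u1,v0,v1): return P[v0:v1,u0:u1].reshape(-1,3)
def show(n,Q):
    if len(Q): print(n,len(Q),'mean',Q.mean(0).round(4),'min',Q.min(0).round(3),'max',Q.max(0).round(3), 'rect',[np.round(a,3).tolist() if not np.isscalar(a) else round(a,1) for a in cv2.minAreaRect(Q[:,:2].astype(np.float32))])
q=box(T,340,370,228,258); show('table',q[abs(q[:,2])<.01])
show('cap',q[q[:,2]>.112])
q=box(T,310,335,190,215); show('flux',q[q[:,2]>.05])
q=box(T,392,420,240,270); show('spool',q[q[:,2]>.03])
q=box(T,240,265,178,197); show('cots',q[(q[:,2]>.027)&(q[:,2]<.05)])
q=box(T,330,402,195,235)
for a,b in((.006,.013),(.035,.06),(.06,.085),(.085,.11)): show(f'lamp{a}',q[(q[:,2]>a)&(q[:,2]<b)])
q=box(T,225,290,192,255)
for a,b in((.006,.014),(.15,.179),(.179,.215)): show(f'stand{a}',q[(q[:,2]>a)&(q[:,2]<b)])
q=box(S,325,380,225,310); q=q[(abs(q[:,0]-.28)<.15)]
for a,b in((.035,.06),(.085,.11)): show(f'Slamp{a}',q[(q[:,2]>a)&(q[:,2]<b)])
q=box(S,250,315,140,215)
for a,b in((.006,.014),(.18,.215)): show(f'Sstand{a}',q[(q[:,2]>a)&(q[:,2]<b)])
q=box(S,290,318,238,290);show('Scap',q[q[:,2]>.105])
for n,(u0,v0,u1,v1) in {'top':(220,175,420,275)}.items():
    p=np.load('/tmp/top1_rgb.npy')[v0:v1,u0:u1,::-1]; a=cv2.resize(p,None,fx=4,fy=4,interpolation=2)
    cv2.imwrite('pics/z1.png',a)
E
python3 m.py
```

```text
table 664 mean [ 0.4782 -0.1657  0.0005] min [ 0.423 -0.218 -0.009] max [ 0.532 -0.11   0.009] rect [[0.478, -0.164], [0.105, 0.106], 87.9]
cap 47 mean [ 0.4406 -0.142   0.2909] min [ 0.237 -0.168  0.113] max [ 0.477 -0.042  1.735] rect [[0.359, -0.096], [0.024, 0.266], 61.5]
flux 88 mean [ 0.5974 -0.0528  0.1277] min [ 0.237 -0.069  0.052] max [ 0.629 -0.037  1.735] rect [[0.433, -0.049], [0.032, 0.392], 88.9]
spool 196 mean [ 0.4218 -0.3292  0.0889] min [ 0.237 -0.364  0.03 ] max [ 0.456 -0.042  1.735] rect [[0.351, -0.195], [0.054, 0.379], 28.4]
cots 189 mean [0.6763 0.1913 0.0352] min [0.649 0.163 0.027] max [0.707 0.219 0.046] rect [[0.677, 0.191], [0.052, 0.05], 14.4]
lamp0.006 465 mean [ 0.5755 -0.2076  0.009 ] min [ 0.503 -0.338  0.006] max [ 0.651 -0.078  0.013] rect [[0.577, -0.208], [0.257, 0.144], 88.3]
lamp0.035 417 mean [ 0.567  -0.2089  0.0461] min [ 0.528 -0.307  0.035] max [ 0.614 -0.11   0.059] rect [[0.569, -0.209], [0.2, 0.047], 75.8]
lamp0.06 15 mean [ 0.5704 -0.2135  0.0643] min [ 0.541 -0.298  0.06 ] max [ 0.609 -0.127  0.083] rect [[0.573, -0.209], [0.174, 0.0
[... 261 characters left out ...]
185], [0.233, 0.227], 88.8]
stand0.15 9 mean [0.5915 0.1953 0.1667] min [0.542 0.188 0.151] max [0.602 0.23  0.179] rect [[0.573, 0.21], [0.006, 0.074], 53.3]
stand0.179 247 mean [0.5738 0.1961 0.1914] min [0.498 0.15  0.18 ] max [0.61  0.237 0.21 ] rect [[0.555, 0.193], [0.111, 0.088], 1.3]
Sstand0.006 681 mean [0.5905 0.2105 0.0107] min [0.524 0.133 0.006] max [0.733 0.455 0.014] rect [[0.635, 0.278], [0.358, 0.154], 55.7]
Sstand0.18 235 mean [0.5687 0.1904 0.1903] min [0.501 0.149 0.181] max [0.613 0.24  0.207] rect [[0.558, 0.192], [0.11, 0.091], 2.0]
Scap 109 mean [ 0.4474 -0.2035  0.153 ] min [ 0.172 -0.862  0.105] max [ 0.482 -0.145  0.725] rect [[0.315, -0.502], [0.773, 0.029], 66.2]
```

View pics/z1.png

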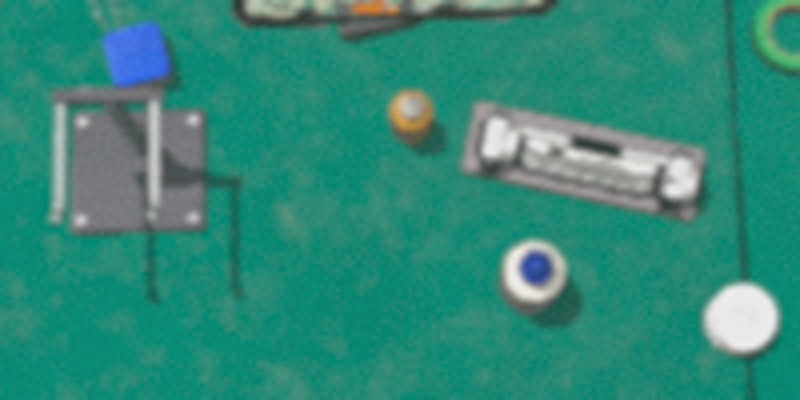

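```bash
cat > m2.py <<'E'
from h import *
from scipy.optimize import least_squares
T=cloud('top',np.load('/tmp/top1.npy')); S=cloud('side',np.load('/tmp/side1.npy'))
def sel(P,c,r,z0,z1):
    q=P.reshape(-1,3); return q[(np.hypot(*(q[:,:2]-c).T)<r)&(q[:,2]>z0)&(q[:,2]<z1)]
def circ(q,r):
    f=lambda p:np.hypot(q[:,0]-p[0],q[:,1]-p[1])-r
    return least_squares(f,q[:,:2].mean(0),loss='soft_l1',f_scale=.002).x.round(4)
for n,P in(('T',T),('S',S)):
    q=sel(P,(.47,-.155),.05,.117,.132); print(n,'cap',len(q),q.mean(0).round(4), 'sh',[ (len(b),cv2.minEnclosingCircle(b[:,:2].astype(np.float32))) for b in [sel(P,(.47,-.155),.05,.09,.112)]])
    q=sel(P,(.47,-.155),.045,.015,.09); print(n,'body',len(q),circ(q,.026))
    q=sel(P,(.57,-.209),.09,.085,.112); q0=q.mean(0)
    w=np.linalg.svd(q[:,:2]-q0[:2])[2][0]; s=(q[:,:2]-q0[:2])@w; print(n,'bar',len(q),q0.round(4),'mid',(q0[:2]+w*(s.min()+s.max())/2).round(4),np.ptp(s).round(3),'yaw',np.degrees(np.arctan(-w[0]/w[1])).round(2),'ztop',np.percentile(q[:,2],[50,90]).round(4))
    q=sel(P,(.57,-.209),.15,.02,.06); print(n,'tube',cv2.minAreaRect(q[:,:2].astype(np.float32)))
    q=sel(P,(.555,.193),.09,.178,.215)
    print(n,'hook',cv2.minAreaRect(q[:,:2].astype(np.float32)))
    c=np.array([.555,.193])
    for sgn in(1,-1):
        k=q[((q[:,1]-c[1])*sgn>.025)&(q[:,0]<.59)]; w=np.polyfit(k[:,0],k[:,1],1); print('  prong',len(k),w.round(3),'y at .54',np.polyval(w,.54).round(4),'xmin',np.percentile(k[:,0],[0,3]).round(3),'ztip',k[k[:,0]<k[:,0].min()+.012][:,2].max().round(3))
    k=q[(abs(q[:,1]-c[1])<.03)]; w=np.polyfit(k[:,1],k[:,0],1); print('  bar',len(k),w.round(3),'x',np.percentile(k[:,0],[5,50,95]).round(4),'z',np.median(k[:,2]).round(4))
E
python3 m2.py
```

```text
T cap 26 [ 0.4643 -0.1542  0.1205] sh [(62, ((0.46358513832092285, -0.1531600058078766), 0.02411026880145073))]
T body 112 [ 0.4668 -0.1543]
T bar 112 [ 0.5694 -0.2095  0.0992] mid [ 0.5696 -0.2088] 0.129 yaw -13.85 ztop [0.0996 0.1043]
T tube ((0.582923173904419, -0.1693432331085205), (0.22924503684043884, 0.20525193214416504), 33.36849594116211)
T hook ((0.5546824336051941, 0.19265957176685333), (0.11111669987440109, 0.08763981610536575), 1.256078839302063)
  prong 71 [-0.003  0.233] y at .54 0.2315 xmin [0.498 0.502] ztip 0.21
  prong 55 [-0.     0.155] y at .54 0.1553 xmin [0.5   0.502] ztip 0.203
  bar 76 [0.028 0.597] x [0.5967 0.602  0.6079] z 0.1927
S cap 29 [ 0.4682 -0.1552  0.1209] sh [(138, ((0.4684356451034546, -0.15566858649253845), 0.02046498842537403))]
S body 519 [ 0.4696 -0.1514]
S bar 165 [ 0.5697 -0.2167  0.0982] mid [ 0.5712 -0.2106] 0.129 yaw -13.58 ztop [0.0994 0.1019]
S tube ((0.584758460521698, -0.17294512689113617), (0.22455736994743347, 0.2018197923898697), 33.481998443603516)
S hook ((0.5576168894767761, 0.19243651628494263), (0.11003605276346207, 0.0908675566315651), 1.9596788883209229)
  prong 65 [-0.     0.232] y at .54 0.2314 xmin [0.501 0.505] ztip 0.205
  prong 69 [0.013 0.149] y at .54 0.1554 xmin [0.504 0.504] ztip 0.207
  bar 55 [-0.015  0.607] x [0.5999 0.6029 0.6109] z 0.1927
```

```bash
cat > g.py <<'E'
import sys; from h import *
from scipy.spatial.transform import Rotation as Ro
# usage: g.py x y z [closing-axis yaw deg]  [tilt deg about cradle axis]
def st():
    s=env.sense(); return s,Ro.from_quat(np.roll(s['tool_rot'],-1))
def down(yaw):  # tool y axis at yaw, z down
    y=np.array([np.cos(yaw),np.sin(yaw),0]); z=np.array([0,0,-1.]); return Ro.from_matrix(np.c_[np.cross(y,z),y,z])
if __name__=='__main__':
    s,R=st(); a=[float(v) for v in sys.argv[1:]]
    d=np.array(a[:3])-s['position']; print('clock',s['clock'],'pos',s['position'].round(4),'q',s['qpos'].round(3),'w',s['gripper_width'].round(4),'F',s['force'].round(2),s['finger_force'])
    print('shift units',(R.inv().apply(d)/.025).round(2))
    if len(a)>3:
        D=down(np.radians(a[3])); rv=(R.inv()*D).as_rotvec(degrees=True)/4; print('turn units',rv.round(2),'shift after turn',(D.inv().apply(d)/.025).round(2))
E
python3 g.py .4665 -.154 .303 76.3
```

```text
Traceback (most recent call last):
  File "g.py", line 10, in <module>
    d=np.array(a[:3])-s['position']; print('clock',s['clock'],'pos',s['position'].round(4),'q',s['qpos'].round(3),'w',s['gripper_width'].round(4),'F',s['force'].round(2),s['finger_force'])
                                                                                                                      ^^^^^^^^^^^^^^^^^^^^^^^^
AttributeError: 'float' object has no attribute 'round'
```

```bash
sed -i "s/s\['gripper_width'\].round(4)/round(s['gripper_width'],4)/" g.py; python3 g.py .4665 -.154 .303 76.3
```

```text
clock 0.1 pos [0.1489 0.5032 0.3032] q [ 1.283  0.126 -0.04   1.405  0.     1.571] w 0.0853 F [-0.46 -0.8  -0.3 ] 0.0
shift units [-19.64 -21.6    0.04]
turn units [-0.02 -0.   -0.7 ] shift after turn [-1.857e+01 -2.253e+01  1.000e-02]
```

drive_tool(
  commands=[
    {"x": -0.3, "y": -0.3, "wz": -0.7},
    {"x": -0.6, "y": -0.7},
    {"x": -0.8, "y": -0.9},
    {"x": -0.8, "y": -1},
    {"x": -0.8, "y": -1},
    {"x": -0.8, "y": -1},
    {"x": -0.8, "y": -1},
    {"x": -0.8, "y": -1},
    {"x": -0.8, "y": -1},
    {"x": -0.8, "y": -1},
    {"x": -0.8, "y": -1},
    {"x": -0.8, "y": -1},
    {"x": -0.8, "y": -1},
    {"x": -0.8, "y": -1},
    {"x": -0.8, "y": -1},
    {"x": -0.8, "y": -1},
    {"x": -0.8, "y": -1},
    {"x": -0.8, "y": -1},
    {"x": -0.8, "y": -1},
    {"x": -0.8, "y": -1},
  ],
)

```text
validation failed for argument at $.co...
```

```bash
python3 g.py .4665 -.154 .303 76.3
```

```text
clock 0.1 pos [0.1489 0.5032 0.3032] q [ 1.283  0.126 -0.04   1.405  0.     1.571] w 0.0853 F [-0.46 -0.8  -0.3 ] 0.0
shift units [-19.64 -21.6    0.04]
turn units [-0.02 -0.   -0.7 ] shift after turn [-1.857e+01 -2.253e+01  1.000e-02]
```

drive_tool(
  commands=[
    {"x": -0.3, "y": -0.3, "z": 0.0, "wx": 0.0, "wy": 0.0, "wz": -0.7, "gripper": 1.0},
  ],
)

```text
clock: 0.18
position: [0.1536, 0.4948, 0.303]
tool_rot: [-0.0, 0.118, 0.993, -0.0]
force: [0.1, -0.2, 0.8]
gripper_width: 0.0853
finger_force: 0.0
```

drive_tool(
  commands=[
    {"x": -0.6, "y": -0.7, "z": 0, "wx": 0, "wy": 0, "wz": 0, "gripper": 1},
    {"x": -0.8, "y": -1, "z": 0, "wx": 0, "wy": 0, "wz": 0, "gripper": 1},
    {"x": -0.8, "y": -1, "z": 0, "wx": 0, "wy": 0, "wz": 0, "gripper": 1},
    {"x": -0.8, "y": -1, "z": 0, "wx": 0, "wy": 0, "wz": 0, "gripper": 1},
    {"x": -0.8, "y": -1, "z": 0, "wx": 0, "wy": 0, "wz": 0, "gripper": 1},
    {"x": -0.8, "y": -1, "z": 0, "wx": 0, "wy": 0, "wz": 0, "gripper": 1},
    {"x": -0.8, "y": -1, "z": 0, "wx": 0, "wy": 0, "wz": 0, "gripper": 1},
    {"x": -0.8, "y": -1, "z": 0, "wx": 0, "wy": 0, "wz": 0, "gripper": 1},
    {"x": -0.8, "y": -1, "z": 0, "wx": 0, "wy": 0, "wz": 0, "gripper": 1},
    {"x": -0.8, "y": -1, "z": 0, "wx": 0, "wy": 0, "wz": 0, "gripper": 1},
    {"x": -0.8, "y": -1, "z": 0, "wx": 0, "wy": 0, "wz": 0, "gripper": 1},
    {"x": -0.8, "y": -1, "z": 0, "wx": 0, "wy": 0, "wz": 0, "gripper": 1},
    {"x": -0.8, "y": -1, "z": 0, "wx": 0, "wy": 0, "wz": 0, "gripper": 1},
    {"x": -0.8, "y": -1, "z": 0, "wx": 0, "wy": 0, "wz": 0, "gripper": 1},
    {"x": -0.8, "y": -1, "z": 0, "wx": 0, "wy": 0, "wz": 0, "gripper": 1},
    {"x": -0.8, "y": -1, "z": 0, "wx": 0, "wy": 0, "wz": 0, "gripper": 1},
    {"x": -0.8, "y": -1, "z": 0, "wx": 0, "wy": 0, "wz": 0, "gripper": 1},
    {"x": -0.8, "y": -1, "z": 0, "wx": 0, "wy": 0, "wz": 0, "gripper": 1},
    {"x": -0.8, "y": -1, "z": 0, "wx": 0, "wy": 0, "wz": 0, "gripper": 1},
    {"x": 0, "y": 0, "z": 0, "wx": 0, "wy": 0, "wz": 0, "gripper": 1},
  ],
)

```text
clock: 1.85
position: [0.4094, -0.0527, 0.3032]
tool_rot: [-0.0, 0.122, 0.993, -0.001]
force: [-0.0, 0.2, 0.2]
gripper_width: 0.0853
finger_force: 0.0
```

```bash
python3 g.py .4665 -.154 .303 76.3
```

```text
clock 1.85 pos [ 0.4094 -0.0527  0.3032] q [-0.127 -0.086 -0.258  1.399 -0.002  0.117] w 0.0853 F [-0.01  0.16  0.2 ] 0.0
shift units [-3.2  -3.38  0.01]
turn units [-0.02  0.   -0.07] shift after turn [-3.18 -3.4   0.01]
```

drive_tool(
  commands=[
    {"x": -0.8, "y": -0.85, "z": 0, "wx": 0, "wy": 0, "wz": 0, "gripper": 1},
    {"x": -0.8, "y": -0.85, "z": 0, "wx": 0, "wy": 0, "wz": 0, "gripper": 1},
    {"x": -0.8, "y": -0.85, "z": 0, "wx": 0, "wy": 0, "wz": 0, "gripper": 1},
    {"x": -0.8, "y": -0.85, "z": 0, "wx": 0, "wy": 0, "wz": 0, "gripper": 1},
    {"x": 0, "y": 0, "z": 0.5, "wx": 0, "wy": 0, "wz": 0, "gripper": 1},
    {"x": 0, "y": 0, "z": 1, "wx": 0, "wy": 0, "wz": 0, "gripper": 1},
    {"x": 0, "y": 0, "z": 1, "wx": 0, "wy": 0, "wz": 0, "gripper": 1},
    {"x": 0, "y": 0, "z": 1, "wx": 0, "wy": 0, "wz": 0, "gripper": 1},
    {"x": 0, "y": 0, "z": 1, "wx": 0, "wy": 0, "wz": 0, "gripper": 1},
    {"x": 0, "y": 0, "z": 1, "wx": 0, "wy": 0, "wz": 0, "gripper": 1},
    {"x": 0, "y": 0, "z": 0.6, "wx": 0, "wy": 0, "wz": 0, "gripper": 1},
    {"x": 0, "y": 0, "z": 0.4, "wx": 0, "wy": 0, "wz": 0, "gripper": 1},
    {"x": 0, "y": 0, "z": 0, "wx": 0, "wy": 0, "wz": 0, "gripper": 1},
  ],
)

```text
clock: 2.93
position: [0.4641, -0.1497, 0.1392]
tool_rot: [-0.002, 0.119, 0.993, 0.0]
force: [-0.7, 0.5, -0.1]
gripper_width: 0.0855
finger_force: 0.0
```

```bash
python3 g.py .4665 -.154 .139 76.3
```

```text
clock 2.9333 pos [ 0.4641 -0.1497  0.1392] q [-0.312  0.113 -0.421  1.041  0.    -0.073] w 0.0855 F [-0.74  0.54 -0.13] 0.0
shift units [-0.13 -0.14  0.01]
turn units [ 0.01 -0.06  0.01] shift after turn [-0.13 -0.14  0.01]
```

drive_tool(
  commands=[
    {"x": -0.13, "y": -0.15, "z": 0, "wx": 0, "wy": 0, "wz": 0, "gripper": 1},
    {"x": 0, "y": 0, "z": 0, "wx": 0, "wy": 0, "wz": 0, "gripper": -1},
    {"x": 0, "y": 0, "z": 0, "wx": 0, "wy": 0, "wz": 0, "gripper": -1},
    {"x": 0, "y": 0, "z": 0, "wx": 0, "wy": 0, "wz": 0, "gripper": -1},
    {"x": 0, "y": 0, "z": 0, "wx": 0, "wy": 0, "wz": 0, "gripper": -1},
    {"x": 0, "y": 0, "z": 0, "wx": 0, "wy": 0, "wz": 0, "gripper": -1},
    {"x": 0, "y": 0, "z": 0, "wx": 0, "wy": 0, "wz": 0, "gripper": -1},
    {"x": 0, "y": 0, "z": 0, "wx": 0, "wy": 0, "wz": 0, "gripper": -1},
  ],
  squeeze=30,
)

```text
clock: 3.6
position: [0.4684, -0.1551, 0.1427]
tool_rot: [0.001, 0.119, 0.993, -0.0]
force: [0.1, 0.1, 6.4]
gripper_width: 0.0496
finger_force: 30.8
```

```bash
python3 g.py .37 -.03 .165 76.3
```

```text
clock 3.6 pos [ 0.4684 -0.1551  0.1427] q [-0.32   0.117 -0.408  1.043 -0.    -0.081] w 0.0496 F [0.06 0.13 6.41] 30.775338040897395
shift units [ 5.01  3.93 -0.9 ]
turn units [-0.    0.04  0.  ] shift after turn [ 5.01  3.93 -0.89]
```

drive_tool(
  commands=[
    {"x": 0, "y": 0, "z": -0.4, "wx": 0, "wy": 0, "wz": 0, "gripper": -1},
    {"x": 0, "y": 0, "z": -0.7, "wx": 0, "wy": 0, "wz": 0, "gripper": -1},
    {"x": 0.4, "y": 0.3, "z": -0.4, "wx": 0, "wy": 0, "wz": 0, "gripper": -1},
    {"x": 0.8, "y": 0.6, "z": 0, "wx": 0, "wy": 0, "wz": 0, "gripper": -1},
    {"x": 0.8, "y": 0.65, "z": 0, "wx": 0, "wy": 0, "wz": 0, "gripper": -1},
    {"x": 0.8, "y": 0.65, "z": 0, "wx": 0, "wy": 0, "wz": 0, "gripper": -1},
    {"x": 0.8, "y": 0.65, "z": 0, "wx": 0, "wy": 0, "wz": 0, "gripper": -1},
    {"x": 0.8, "y": 0.65, "z": 0, "wx": 0, "wy": 0, "wz": 0, "gripper": -1},
    {"x": 0.6, "y": 0.45, "z": 0, "wx": 0, "wy": 0, "wz": 0, "gripper": -1},
    {"x": 0, "y": 0, "z": 0, "wx": 0, "wy": 0, "wz": 0, "gripper": -1},
    {"x": 0, "y": 0, "z": 0.4, "wx": 0, "wy": 0, "wz": 0, "gripper": -1},
    {"x": 0, "y": 0, "z": 0.4, "wx": 0, "wy": 0, "wz": 0, "gripper": -1},
    {"x": 0, "y": 0, "z": 0.3, "wx": 0, "wy": 0, "wz": 0, "gripper": -1},
    {"x": 0, "y": 0, "z": 0, "wx": 0, "wy": 0, "wz": 0, "gripper": -1},
  ],
)

```text
clock: 4.77
position: [0.3687, -0.0296, 0.1491]
tool_rot: [-0.002, 0.12, 0.993, -0.0]
force: [-1.1, 0.3, -1.7]
gripper_width: 0.0498
finger_force: 31.7
```

```bash
python3 g.py .37 -.03 .140 76.3; python3 -c "
from h import *
grab('side','s2')
p=np.load('/tmp/s2_rgb.npy')[130:330,180:420,::-1]; cv2.imwrite('pics/s2z.png',cv2.resize(p,None,fx=2.5,fy=2.5))"
```

```text
clock 4.7667 pos [ 0.3687 -0.0296  0.1491] q [-0.08  -0.116 -0.627  1.064 -0.     0.16 ] w 0.0498 F [-1.1   0.32 -1.72] 31.747497966243827
shift units [-0.05 -0.    0.37]
turn units [-0.01 -0.05 -0.01] shift after turn [-0.05 -0.    0.37]
```

View pics/s2z.png

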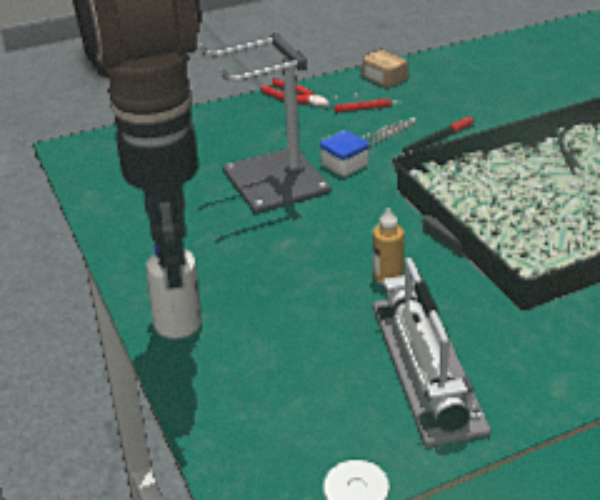

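The bottle is held upright at about (175,290) in the crop, just above the bench and near its edge; I'll shift it 3 cm inboard and set it down.

drive_tool(
  commands=[
    {"x": -0.6, "y": 0.2, "z": 0, "wx": 0, "wy": 0, "wz": 0, "gripper": -1},
    {"x": -0.6, "y": 0.2, "z": 0, "wx": 0, "wy": 0, "wz": 0, "gripper": -1},
    {"x": 0, "y": 0, "z": 0.1, "wx": 0, "wy": 0, "wz": 0, "gripper": -1},
    {"x": 0, "y": 0, "z": 0.1, "wx": 0, "wy": 0, "wz": 0, "gripper": -1},
    {"x": 0, "y": 0, "z": 0.07, "wx": 0, "wy": 0, "wz": 0, "gripper": -1},
    {"x": 0, "y": 0, "z": 0, "wx": 0, "wy": 0, "wz": 0, "gripper": -1},
    {"x": 0, "y": 0, "z": 0, "wx": 0, "wy": 0, "wz": 0, "gripper": -1},
  ],
)

```text
clock: 5.4
position: [0.4003, -0.0268, 0.1444]
tool_rot: [-0.0, 0.119, 0.993, -0.0]
force: [-0.4, 0.0, -1.1]
gripper_width: 0.0495
finger_force: 31.7
```

drive_tool(
  commands=[
    {"x": 0, "y": 0, "z": 0.06, "wx": 0, "wy": 0, "wz": 0, "gripper": -1},
    {"x": 0, "y": 0, "z": 0.06, "wx": 0, "wy": 0, "wz": 0, "gripper": -1},
    {"x": 0, "y": 0, "z": 0.03, "wx": 0, "wy": 0, "wz": 0, "gripper": -1},
    {"x": 0, "y": 0, "z": 0, "wx": 0, "wy": 0, "wz": 0, "gripper": -1},
  ],
)

```text
clock: 5.73
position: [0.4019, -0.0269, 0.1428]
tool_rot: [0.002, 0.119, 0.993, -0.0]
force: [-2.6, -1.1, 11.5]
gripper_width: 0.0493
finger_force: 32.9
```

drive_tool(
  commands=[
    {"x": 0, "y": 0, "z": 0, "wx": 0, "wy": 0, "wz": 0, "gripper": 0},
    {"x": 0, "y": 0, "z": 0, "wx": 0, "wy": 0, "wz": 0, "gripper": 0.5},
    {"x": 0, "y": 0, "z": 0, "wx": 0, "wy": 0, "wz": 0, "gripper": 1},
    {"x": 0, "y": 0, "z": 0, "wx": 0, "wy": 0, "wz": 0, "gripper": 1},
    {"x": 0, "y": 0, "z": 0, "wx": 0, "wy": 0, "wz": 0, "gripper": 1},
    {"x": 0, "y": 0, "z": -0.4, "wx": 0, "wy": 0, "wz": 0, "gripper": 1},
    {"x": 0, "y": 0, "z": -0.8, "wx": 0, "wy": 0, "wz": 0, "gripper": 1},
    {"x": 0, "y": 0, "z": -1, "wx": 0, "wy": 0, "wz": 0, "gripper": 1},
    {"x": 0, "y": 0, "z": -1, "wx": 0, "wy": 0, "wz": 0, "gripper": 1},
    {"x": 0, "y": 0, "z": 0, "wx": 0, "wy": 0, "wz": -1, "gripper": 1},
    {"x": 0, "y": 0, "z": 0, "wx": 0, "wy": 0, "wz": -1, "gripper": 1},
    {"x": 0, "y": 0, "z": 0, "wx": 0, "wy": 0, "wz": -1, "gripper": 1},
    {"x": 0, "y": 0, "z": 0, "wx": 0, "wy": 0, "wz": -1, "gripper": 1},
    {"x": 0, "y": 0, "z": 0, "wx": 0, "wy": 0, "wz": -1, "gripper": 1},
    {"x": 0, "y": 0, "z": 0, "wx": 0, "wy": 0, "wz": -1, "gripper": 1},
    {"x": 0, "y": 0, "z": 0, "wx": 0, "wy": 0, "wz": -1, "gripper": 1},
    {"x": 0, "y": 0, "z": 0, "wx": 0, "wy": 0, "wz": -1, "gripper": 1},
    {"x": 0, "y": 0, "z": 0, "wx": 0, "wy": 0, "wz": -1, "gripper": 1},
    {"x": 0, "y": 0, "z": 0, "wx": 0, "wy": 0, "wz": -1, "gripper": 1},
    {"x": 0, "y": 0, "z": 0, "wx": 0, "wy": 0, "wz": -1, "gripper": 1},
  ],
)

```text
clock: 7.4
position: [0.4011, -0.0267, 0.2215]
tool_rot: [0.0, -0.263, 0.965, -0.0]
force: [0.5, -0.9, -0.5]
gripper_width: 0.0852
finger_force: 0.0
```

drive_tool(
  commands=[
    {"x": 0, "y": 0, "z": 0, "wx": 0, "wy": 0, "wz": -1, "gripper": 1},
    {"x": 0, "y": 0, "z": 0, "wx": 0, "wy": 0, "wz": -1, "gripper": 1},
    {"x": 0, "y": 0, "z": 0, "wx": 0, "wy": 0, "wz": -1, "gripper": 1},
    {"x": 0, "y": 0, "z": 0, "wx": 0, "wy": 0, "wz": -1, "gripper": 1},
    {"x": 0, "y": 0, "z": 0, "wx": 0, "wy": 0, "wz": -1, "gripper": 1},
    {"x": 0, "y": 0, "z": 0, "wx": 0, "wy": 0, "wz": -1, "gripper": 1},
    {"x": 0, "y": 0, "z": 0, "wx": 0, "wy": 0, "wz": -1, "gripper": 1},
    {"x": 0, "y": 0, "z": 0, "wx": 0, "wy": 0, "wz": -1, "gripper": 1},
    {"x": 0, "y": 0, "z": 0, "wx": 0, "wy": 0, "wz": -1, "gripper": 1},
    {"x": 0, "y": 0, "z": 0, "wx": 0, "wy": 0, "wz": -1, "gripper": 1},
    {"x": 0, "y": 0, "z": 0, "wx": 0, "wy": 0, "wz": -1, "gripper": 1},
    {"x": 0, "y": 0, "z": 0, "wx": 0, "wy": 0, "wz": 0, "gripper": 1},
  ],
)

```text
clock: 8.4
position: [0.4011, -0.0267, 0.2215]
tool_rot: [0.0, -0.605, 0.796, -0.0]
force: [-0.4, -0.7, -0.1]
gripper_width: 0.0856
finger_force: 0.0
```

```bash
python3 g.py .570 -.209 .210 166.3
python3 - <<'E'
from h import *
p,d=grab('top','t3'); P=cloud('top',d).reshape(-1,3)
p,d2=grab('side','s3'); S=cloud('side',d2).reshape(-1,3)
for n,Q,c in (('T',P,(.40,-.027)),('S',S,(.40,-.027))):
    q=Q[(np.hypot(Q[:,0]-c[0],Q[:,1]-c[1])<.06)&(Q[:,2]>.02)&(Q[:,2]<.14)]
    print(n,len(q),q.mean(0).round(3) if len(q) else 0,q.max(0).round(3),q.min(0).round(3))
for n,Q in(('T',P),('S',S)):
    q=Q[(np.hypot(Q[:,0]-.57,Q[:,1]+.209)<.09)&(Q[:,2]>.085)&(Q[:,2]<.112)]; 
    if len(q): print(n,cv2.minAreaRect(q[:,:2].astype(np.float32)),np.median(q[:,2]))
E
```

```text
clock 8.4 pos [ 0.4011 -0.0267  0.2215] q [-0.066 -0.093 -0.443  1.22  -0.    -1.365] w 0.0856 F [-0.45 -0.74 -0.11] 0.0
shift units [ 5.21 -8.47  0.46]
turn units [-0.    0.   -0.47] shift after turn [ 5.48 -8.29  0.46]Traceback (most recent call last):
  File "<stdin>", line 6, in <module>
    return umr_maximum(a, axis, None, out, keepdims, initial, where)
ValueError: zero-size array to reduction operation maximum which has no identity
```

drive_tool(
  commands=[
    {"x": 0, "y": 0, "z": 0, "wx": 0, "wy": 0, "wz": -0.47, "gripper": 1},
    {"x": 0.4, "y": -0.6, "z": 0, "wx": 0, "wy": 0, "wz": 0, "gripper": 1},
    {"x": 0.6, "y": -0.9, "z": 0, "wx": 0, "wy": 0, "wz": 0, "gripper": 1},
    {"x": 0.6, "y": -0.9, "z": 0, "wx": 0, "wy": 0, "wz": 0, "gripper": 1},
    {"x": 0.6, "y": -0.9, "z": 0, "wx": 0, "wy": 0, "wz": 0, "gripper": 1},
    {"x": 0.6, "y": -0.9, "z": 0, "wx": 0, "wy": 0, "wz": 0, "gripper": 1},
    {"x": 0.6, "y": -0.9, "z": 0, "wx": 0, "wy": 0, "wz": 0, "gripper": 1},
    {"x": 0.6, "y": -0.9, "z": 0, "wx": 0, "wy": 0, "wz": 0, "gripper": 1},
    {"x": 0.6, "y": -0.9, "z": 0, "wx": 0, "wy": 0, "wz": 0, "gripper": 1},
    {"x": 0.5, "y": -0.8, "z": 0, "wx": 0, "wy": 0, "wz": 0, "gripper": 1},
    {"x": 0.38, "y": -0.6, "z": 0.4, "wx": 0, "wy": 0, "wz": 0, "gripper": 1},
    {"x": 0, "y": 0, "z": 0, "wx": 0, "wy": 0, "wz": 0, "gripper": 1},
  ],
)

```text
clock: 9.5
position: [0.5714, -0.2113, 0.2088]
tool_rot: [-0.001, -0.616, 0.788, 0.0]
force: [-1.0, 0.8, 0.3]
gripper_width: 0.0851
finger_force: 0.0
```

```bash
python3 g.py .570 -.209 .149 166.3
python3 - <<'E'
from h import *
p,d=grab('top','t4'); P=cloud('top',d).reshape(-1,3)
p,d2=grab('side','s4'); S=cloud('side',d2).reshape(-1,3)
for n,Q,c in (('T',P,(.40,-.027)),('S',S,(.40,-.027))):
    q=Q[(np.hypot(Q[:,0]-c[0],Q[:,1]-c[1])<.06)&(Q[:,2]>.02)&(Q[:,2]<.14)]
    if len(q): print(n,len(q),q.mean(0).round(3),q.max(0).round(3),q.min(0).round(3))
for n,Q in(('T',P),('S',S)):
    q=Q[(np.hypot(Q[:,0]-.57,Q[:,1]+.209)<.09)&(Q[:,2]>.085)&(Q[:,2]<.112)]; 
    if len(q): print(n,cv2.minAreaRect(q[:,:2].astype(np.float32)),np.median(q[:,2]))
    q=Q[(abs(Q[:,2])<.01)&(abs(Q[:,1]+.03)<.05)&(Q[:,0]<.45)]; print('edge',q[:,0].min() if len(q) else 0)
im=np.load('/tmp/s4_rgb.npy')[150:330,240:440,::-1]; cv2.imwrite('pics/s4z.png',cv2.resize(im,None,fx=3,fy=3))
E
```

```text
clock 9.5 pos [ 0.5714 -0.2113  0.2088] q [-0.354  0.3   -0.031  1.241 -0.    -1.68 ] w 0.0851 F [-1.03  0.78  0.29] 0.0
shift units [-0.08  0.07  2.39]
turn units [ 0.02 -0.   -0.08] shift after turn [-0.08  0.08  2.39]
T 202 [ 0.396 -0.026  0.093] [ 0.423 -0.002  0.128] [ 0.374 -0.049  0.024]
S 605 [ 0.399 -0.04   0.071] [ 0.428 -0.011  0.126] [ 0.377 -0.052  0.02 ]
T ((0.5828068256378174, -0.15423071384429932), (0.017198070883750916, 0.007483574096113443), 75.69495391845703) 0.10046878484459139
edge 0.3055109994576954
S ((0.5722984671592712, -0.20983675122261047), (0.13072246313095093, 0.012027568183839321), 75.42876434326172) 0.09924926324629856
edge -0.14667955734056268
```

View pics/s4z.png

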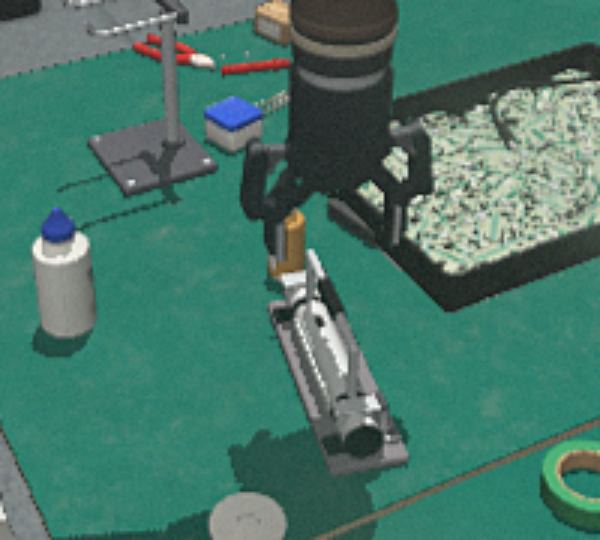

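Bottle stands upright at (62,280) in the crop, flux bottle (290,245) is untouched and the fingers straddle the handle. Descending and gripping.

drive_tool(
  commands=[
    {"x": -0.08, "y": 0.07, "z": 0.4, "wx": 0, "wy": 0, "wz": 0, "gripper": 1},
    {"x": 0, "y": 0, "z": 0.7, "wx": 0, "wy": 0, "wz": 0, "gripper": 1},
    {"x": 0, "y": 0, "z": 0.7, "wx": 0, "wy": 0, "wz": 0, "gripper": 1},
    {"x": 0, "y": 0, "z": 0.4, "wx": 0, "wy": 0, "wz": 0, "gripper": 1},
    {"x": 0, "y": 0, "z": 0.15, "wx": 0, "wy": 0, "wz": 0, "gripper": 1},
    {"x": 0, "y": 0, "z": 0, "wx": 0, "wy": 0, "wz": 0, "gripper": 0.3},
    {"x": 0, "y": 0, "z": 0, "wx": 0, "wy": 0, "wz": 0, "gripper": -0.1},
    {"x": 0, "y": 0, "z": 0, "wx": 0, "wy": 0, "wz": 0, "gripper": -0.3},
    {"x": 0, "y": 0, "z": 0, "wx": 0, "wy": 0, "wz": 0, "gripper": -0.4},
    {"x": 0, "y": 0, "z": 0, "wx": 0, "wy": 0, "wz": 0, "gripper": -0.5},
    {"x": 0, "y": 0, "z": 0, "wx": 0, "wy": 0, "wz": 0, "gripper": -0.5},
  ],
  squeeze=25,
)

```text
clock: 10.52
position: [0.5689, -0.207, 0.1527]
tool_rot: [0.0, -0.617, 0.787, -0.0]
force: [0.1, -0.6, 0.1]
gripper_width: 0.0213
finger_force: 0.0
```

```bash
python3 g.py .5705 -.209 .149 166.3
```

```text
clock 10.5167 pos [ 0.5689 -0.207   0.1527] q [-0.349  0.314 -0.137  1.119  0.    -1.679] w 0.0213 F [ 0.12 -0.56  0.14] 0.0
shift units [ 0.06 -0.08  0.15]
turn units [-0.01 -0.   -0.03] shift after turn [ 0.06 -0.08  0.15]
```

drive_tool(
  commands=[
    {"x": 0.06, "y": -0.05, "z": 0.13, "wx": 0, "wy": 0, "wz": 0, "gripper": -0.5},
    {"x": 0, "y": 0, "z": 0, "wx": 0, "wy": 0, "wz": 0, "gripper": -0.65},
    {"x": 0, "y": 0, "z": 0, "wx": 0, "wy": 0, "wz": 0, "gripper": -0.75},
    {"x": 0, "y": 0, "z": 0, "wx": 0, "wy": 0, "wz": 0, "gripper": -1},
    {"x": 0, "y": 0, "z": 0, "wx": 0, "wy": 0, "wz": 0, "gripper": -1},
    {"x": 0, "y": 0, "z": 0, "wx": 0, "wy": 0, "wz": 0, "gripper": -1},
  ],
  squeeze=60,
)

```text
clock: 11.02
position: [0.5694, -0.2086, 0.1486]
tool_rot: [-0.0, -0.617, 0.787, 0.0]
force: [0.0, -0.1, -1.7]
gripper_width: 0.0104
finger_force: 58.4
```

```bash
python3 g.py .5705 -.209 .149 166.3
python3 - <<'E'
from g import *
s,R=st(); M=R.as_matrix(); print(M.round(3)); print('grip',s['position']+.054*M[:,2])
E
```

```text
clock 11.0167 pos [ 0.5694 -0.2086  0.1486] q [-0.351  0.319 -0.14   1.113  0.    -1.681] w 0.0104 F [ 0.03 -0.11 -1.66] 58.35581660270691
shift units [ 0.   -0.05 -0.01]
turn units [ 0.01  0.   -0.03] shift after turn [ 0.   -0.05 -0.01]
[[-0.239 -0.971 -0.001]
 [-0.971  0.239  0.   ]
 [-0.     0.001 -1.   ]]
grip [ 0.56935448 -0.20861431  0.09463315]
```

drive_tool(
  commands=[
    {"x": 0, "y": 0.25, "z": 0, "wx": 0.75, "wy": 0, "wz": 0, "gripper": -1},
    {"x": 0, "y": 0.25, "z": 0, "wx": 0.75, "wy": 0, "wz": 0, "gripper": -1},
    {"x": 0, "y": 0.25, "z": 0, "wx": 0.75, "wy": 0, "wz": 0, "gripper": -1},
    {"x": 0, "y": 0.25, "z": 0, "wx": 0.75, "wy": 0, "wz": 0, "gripper": -1},
    {"x": 0, "y": 0, "z": 0, "wx": 0, "wy": 0, "wz": 0, "gripper": -1},
  ],
  squeeze=80,
)

```text
clock: 11.43
position: [0.5437, -0.2021, 0.1466]
tool_rot: [0.065, -0.613, 0.783, -0.083]
force: [2.8, -1.1, -4.1]
gripper_width: 0.0103
finger_force: 78.6
```

```bash
cat > t.py <<'E'
from g import *
s,R=st(); M=R.as_matrix(); yaw=np.radians(-13.7); cx=np.array([np.cos(yaw),np.sin(yaw),0]); cy=np.array([-np.sin(yaw),np.cos(yaw),0])
o=np.array([.56935,-.2086,0])
ax=s['position']+.119*M[:,2]-o
print('clock',s['clock'],'pos',s['position'].round(4),'tube x,y,z in cradle mm',(ax@cx*1e3).round(1),(ax@cy*1e3).round(1),(ax[2]*1e3).round(1),'tilt',np.degrees(np.arctan2(M[:,2]@cx,-M[2,2])).round(1),'F cradle',(s['force']@cx).round(1),(s['force']@cy).round(1),s['force'][2].round(1),'Tq',s['ft_torque'].round(2),'fing',s['finger_force'],s['gripper_width'],'q',s['qpos'].round(2))
E
python3 t.py
```

```text
clock 11.4333 pos [ 0.5437 -0.2021  0.1466] tube x,y,z in cradle mm -1.5 0.2 30.2 tilt 12.1 F cradle 3.0 -0.4 -4.1 Tq [-0.06 -0.3  -0.03] fing 78.58694314956665 0.010298953871304315 q [-0.37  0.14 -0.39  0.83  0.03 -1.69]
```

drive_tool(
  commands=[
    {"x": 0, "y": 0.24, "z": 0, "wx": 0.75, "wy": 0, "wz": 0, "gripper": -1},
    {"x": 0, "y": 0.24, "z": 0, "wx": 0.75, "wy": 0, "wz": 0, "gripper": -1},
    {"x": 0, "y": 0.24, "z": 0, "wx": 0.75, "wy": 0, "wz": 0, "gripper": -1},
    {"x": 0, "y": 0.24, "z": 0, "wx": 0.75, "wy": 0, "wz": 0, "gripper": -1},
    {"x": 0, "y": 0.24, "z": 0, "wx": 0.75, "wy": 0, "wz": 0, "gripper": -1},
    {"x": 0, "y": 0.24, "z": 0, "wx": 0.75, "wy": 0, "wz": 0, "gripper": -1},
    {"x": 0, "y": 0.24, "z": 0, "wx": 0.75, "wy": 0, "wz": 0, "gripper": -1},
    {"x": 0, "y": 0, "z": 0, "wx": 0, "wy": 0, "wz": 0, "gripper": -1},
  ],
)

```text
clock: 12.1
position: [0.5057, -0.1927, 0.1302]
tool_rot: [0.175, -0.592, 0.755, -0.223]
force: [2.1, -0.7, -3.6]
gripper_width: 0.0106
finger_force: 78.6
```

```bash
python3 t.py
```

```text
clock 12.1 pos [ 0.5057 -0.1927  0.1302] tube x,y,z in cradle mm -0.9 0.3 30.3 tilt 32.9 F cradle 2.2 -0.2 -3.6 Tq [0.15 0.24 0.05] fing 78.5949718952179 0.010583565258509443 q [-0.4  -0.1  -0.8   0.3   0.09 -1.7 ]
```

drive_tool(
  commands=[
    {"x": 0, "y": 0.17, "z": -0.13, "wx": 0, "wy": 0, "wz": 0, "gripper": -1},
    {"x": 0, "y": 0.2, "z": -0.13, "wx": 0, "wy": 0, "wz": 0, "gripper": -1},
    {"x": 0, "y": 0.2, "z": -0.13, "wx": 0, "wy": 0, "wz": 0, "gripper": -1},
    {"x": 0, "y": 0.2, "z": -0.13, "wx": 0, "wy": 0, "wz": 0, "gripper": -1},
    {"x": 0, "y": 0, "z": 0, "wx": 0, "wy": 0, "wz": 0, "gripper": -1},
  ],
)

```text
clock: 12.52
position: [0.4834, -0.1874, 0.1311]
tool_rot: [0.174, -0.592, 0.755, -0.222]
force: [-2.1, 0.6, -5.4]
gripper_width: 0.0106
finger_force: 79.0
```

```bash
python3 t.py
```

```text
clock 12.5167 pos [ 0.4834 -0.1874  0.1311] tube x,y,z in cradle mm -24.2 0.2 31.0 tilt 32.7 F cradle -2.2 0.1 -5.4 Tq [0.4  1.63 0.01] fing 78.99414539337158 0.010627623379602243 q [-0.41 -0.15 -0.84  0.32  0.09 -1.71]
```

drive_tool(
  commands=[
    {"x": 0, "y": 0.2, "z": -0.13, "wx": 0, "wy": 0, "wz": 0, "gripper": -1},
    {"x": 0, "y": 0.2, "z": -0.13, "wx": 0, "wy": 0, "wz": 0, "gripper": -1},
    {"x": 0, "y": 0.25, "z": -0.17, "wx": 0, "wy": 0, "wz": 0, "gripper": -1},
    {"x": 0, "y": 0.3, "z": -0.2, "wx": 0, "wy": 0, "wz": 0, "gripper": -1},
    {"x": 0, "y": 0.4, "z": -0.26, "wx": 0, "wy": 0, "wz": 0, "gripper": -1},
    {"x": 0, "y": 0.4, "z": -0.26, "wx": 0, "wy": 0, "wz": 0, "gripper": -1},
    {"x": 0, "y": 0, "z": 0, "wx": 0, "wy": 0, "wz": 0, "gripper": -1},
  ],
)

```text
clock: 13.1
position: [0.4319, -0.1747, 0.1322]
tool_rot: [0.175, -0.591, 0.755, -0.223]
force: [0.0, 0.3, -2.4]
gripper_width: 0.0106
finger_force: 79.2
```

```bash
python3 t.py;  python3 - <<'E'
from h import *
grab('side','s5')
im=np.load('/tmp/s5_rgb.npy')[120:340,240:440,::-1]; cv2.imwrite('pics/s5z.png',cv2.resize(im,None,fx=2.7,fy=2.7))
E
```

```text
clock 13.1 pos [ 0.4319 -0.1747  0.1322] tube x,y,z in cradle mm -76.8 0.3 32.4 tilt 32.9 F cradle -0.1 0.3 -2.4 Tq [ 0.2   0.69 -0.  ] fing 79.22484755516052 0.01064452918759101 q [-0.43 -0.27 -0.92  0.35  0.1  -1.73]
```

View pics/s5z.png

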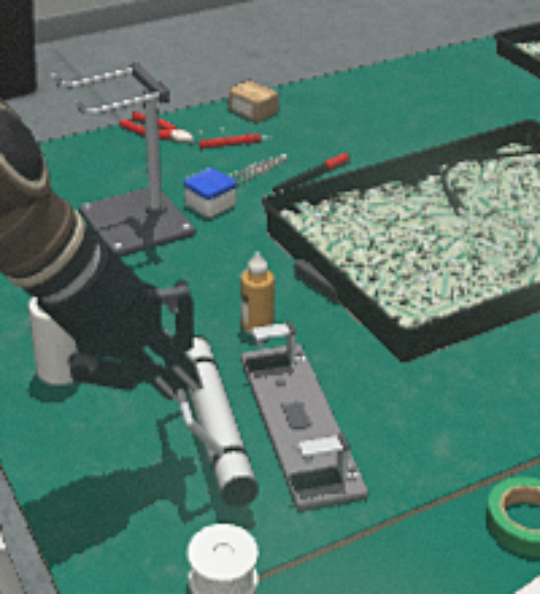

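Picture: the tube (220,420) is completely out of the cradle, held tipped, with the cradle empty at (305,420) and the flux bottle, spool and cots box undisturbed. Lifting, levelling and yawing next.

drive_tool(
  commands=[
    {"x": 0, "y": -0.3, "z": -0.45, "wx": 0, "wy": 0, "wz": 0, "gripper": -1},
    {"x": 0, "y": -0.54, "z": -0.84, "wx": 0, "wy": 0, "wz": 0, "gripper": -1},
    {"x": 0, "y": -0.54, "z": -0.84, "wx": 0, "wy": 0, "wz": 0, "gripper": -1},
    {"x": 0, "y": -0.54, "z": -0.84, "wx": 0, "wy": 0, "wz": 0, "gripper": -1},
    {"x": 0, "y": -0.54, "z": -0.84, "wx": 0, "wy": 0, "wz": 0, "gripper": -1},
    {"x": 0, "y": -0.54, "z": -0.84, "wx": 0, "wy": 0, "wz": 0, "gripper": -1},
    {"x": 0, "y": -0.54, "z": -0.84, "wx": 0, "wy": 0, "wz": 0, "gripper": -1},
    {"x": 0, "y": -0.54, "z": -0.84, "wx": 0, "wy": 0, "wz": 0, "gripper": -1},
    {"x": 0, "y": -0.1, "z": -0.2, "wx": -0.5, "wy": 0, "wz": 0, "gripper": -1},
    {"x": 0, "y": 0, "z": 0, "wx": -1, "wy": 0, "wz": 0, "gripper": -1},
    {"x": 0, "y": 0, "z": 0, "wx": -1, "wy": 0, "wz": 0, "gripper": -1},
    {"x": 0, "y": 0, "z": 0, "wx": -1, "wy": 0, "wz": 0, "gripper": -1},
    {"x": 0, "y": 0, "z": 0, "wx": -1, "wy": 0, "wz": 0, "gripper": -1},
    {"x": 0, "y": 0, "z": 0, "wx": -1, "wy": 0, "wz": 0, "gripper": -1},
    {"x": 0, "y": 0, "z": 0, "wx": -1, "wy": 0, "wz": 0, "gripper": -1},
    {"x": 0, "y": 0, "z": 0, "wx": -1, "wy": 0, "wz": 0, "gripper": -1},
    {"x": 0, "y": 0, "z": 0, "wx": -0.7, "wy": 0, "wz": 0, "gripper": -1},
    {"x": 0, "y": 0, "z": 0, "wx": 0, "wy": 0, "wz": 0, "gripper": -1},
  ],
)

```text
clock: 14.65
position: [0.4348, -0.1756, 0.3258]
tool_rot: [0.0, -0.617, 0.787, -0.0]
force: [0.3, 0.6, -2.3]
gripper_width: 0.0102
finger_force: 79.2
```

```bash
python3 g.py .42 .1935 .32 180; python3 t.py
```

```text
clock 14.65 pos [ 0.4348 -0.1756  0.3258] q [-0.384  0.02  -0.106  1.443  0.    -1.714] w 0.0102 F [ 0.29  0.61 -2.3 ] 79.16359663009644
shift units [-14.2    4.09   0.23]
turn units [-0.02  0.   -3.45] shift after turn [-14.76   0.59   0.23]
clock 14.65 pos [ 0.4348 -0.1756  0.3258] tube x,y,z in cradle mm -138.4 0.2 206.8 tilt 0.1 F cradle 0.1 0.7 -2.3 Tq [ 0.05 -0.02  0.  ] fing 79.16359663009644 0.010221240488315624 q [-0.38  0.02 -0.11  1.44  0.   -1.71]
```

drive_tool(
  commands=[
    {"x": 0, "y": 0, "z": 0, "wx": 0, "wy": 0, "wz": -0.7, "gripper": -1},
    {"x": 0, "y": 0, "z": 0, "wx": 0, "wy": 0, "wz": -1, "gripper": -1},
    {"x": 0, "y": 0, "z": 0, "wx": 0, "wy": 0, "wz": -1, "gripper": -1},
    {"x": -0.3, "y": 0, "z": 0, "wx": 0, "wy": 0, "wz": -0.75, "gripper": -1},
    {"x": -0.7, "y": 0, "z": 0, "wx": 0, "wy": 0, "wz": 0, "gripper": -1},
    {"x": -1, "y": 0.05, "z": 0, "wx": 0, "wy": 0, "wz": 0, "gripper": -1},
    {"x": -1, "y": 0.05, "z": 0, "wx": 0, "wy": 0, "wz": 0, "gripper": -1},
    {"x": -1, "y": 0.05, "z": 0, "wx": 0, "wy": 0, "wz": 0, "gripper": -1},
    {"x": -1, "y": 0.05, "z": 0, "wx": 0, "wy": 0, "wz": 0, "gripper": -1},
    {"x": -1, "y": 0.05, "z": 0, "wx": 0, "wy": 0, "wz": 0, "gripper": -1},
    {"x": -1, "y": 0.05, "z": 0, "wx": 0, "wy": 0, "wz": 0, "gripper": -1},
    {"x": -1, "y": 0.05, "z": 0, "wx": 0, "wy": 0, "wz": 0, "gripper": -1},
    {"x": -1, "y": 0.05, "z": 0, "wx": 0, "wy": 0, "wz": 0, "gripper": -1},
    {"x": -1, "y": 0.05, "z": 0, "wx": 0, "wy": 0, "wz": 0, "gripper": -1},
    {"x": -1, "y": 0.05, "z": 0, "wx": 0, "wy": 0, "wz": 0, "gripper": -1},
    {"x": -1, "y": 0.05, "z": 0, "wx": 0, "wy": 0, "wz": 0, "gripper": -1},
    {"x": -1, "y": 0, "z": 0, "wx": 0, "wy": 0, "wz": 0, "gripper": -1},
    {"x": -0.9, "y": 0, "z": 0, "wx": 0, "wy": 0, "wz": 0, "gripper": -1},
    {"x": -0.6, "y": 0, "z": 0, "wx": 0, "wy": 0, "wz": 0, "gripper": -1},
    {"x": 0, "y": 0, "z": 0, "wx": 0, "wy": 0, "wz": 0, "gripper": -1},
  ],
)

```text
clock: 16.32
position: [0.42, 0.1899, 0.3263]
tool_rot: [-0.003, 0.708, -0.706, 0.002]
force: [0.1, -0.1, -1.3]
gripper_width: 0.0106
finger_force: 79.2
```

```bash
python3 g.py .42 .1935 .273 180
```

```text
clock 16.3167 pos [0.42   0.1899 0.3263] q [ 4.250e-01  1.000e-03 -1.240e-01  1.439e+00 -1.000e-03 -1.149e+00] w 0.0106 F [ 0.08 -0.14 -1.26] 79.18132424354553
shift units [-0.14  0.01  2.13]
turn units [-0.09  0.02  0.04] shift after turn [-0.14 -0.    2.13]
```

drive_tool(
  commands=[
    {"x": -0.14, "y": 0, "z": 0.5, "wx": -0.09, "wy": 0, "wz": 0, "gripper": -1},
    {"x": 0, "y": 0, "z": 0.7, "wx": 0, "wy": 0, "wz": 0, "gripper": -1},
    {"x": 0, "y": 0, "z": 0.6, "wx": 0, "wy": 0, "wz": 0, "gripper": -1},
    {"x": 0, "y": 0, "z": 0.35, "wx": 0, "wy": 0, "wz": 0, "gripper": -1},
    {"x": 0, "y": 0, "z": 0, "wx": 0, "wy": 0, "wz": 0, "gripper": -1},
  ],
)

```text
clock: 16.73
position: [0.4187, 0.1899, 0.27]
tool_rot: [-0.003, -0.707, 0.708, 0.001]
force: [-0.9, 0.4, -3.1]
gripper_width: 0.0105
finger_force: 79.1
```

```bash
python3 g.py .46 .1935 .273 180
python3 - <<'E'
from h import *
for n in('side','top'):
    p,d=grab(n,n+'6'); P=cloud(n,d).reshape(-1,3)
    q=P[(abs(P[:,0]-.42)<.03)&(abs(P[:,1]-.1935)<.12)&(P[:,2]>.205)&(P[:,2]<.23)&(abs(P[:,1]-.1935)>.03)]
    if len(q)>5: print(n,len(q),q.mean(0).round(4),q.min(0).round(3),q.max(0).round(3),'slopes',np.polyfit(q[:,1],q[:,0],1).round(3),np.polyfit(q[:,1],q[:,2],1).round(3))
    q=P[(abs(P[:,0]-.42)<.03)&(abs(P[:,1]-.1935)<.12)&(P[:,2]>.13)&(P[:,2]<.18)]
    if len(q)>5: print(n,'tube',len(q),q.mean(0).round(4),q.min(0).round(3),q.max(0).round(3))
im=np.load('/tmp/side6_rgb.npy')[110:260,200:360,::-1]; cv2.imwrite('pics/s6z.png',cv2.resize(im,None,fx=4,fy=4))
E
```

```text
clock 16.7333 pos [0.4187 0.1899 0.27  ] q [ 0.426  0.009 -0.239  1.328  0.    -1.144] w 0.0105 F [-0.85  0.42 -3.1 ] 79.14209961891174
shift units [-0.15 -1.65 -0.13]
turn units [ 0.08 -0.03 -0.02] shift after turn [-0.14 -1.65 -0.12]
side 31 [0.4202 0.1356 0.2166] [0.416 0.124 0.205] [0.424 0.158 0.223] slopes [-0.02   0.423] [0.237 0.184]
side tube 426 [0.4162 0.1616 0.1612] [0.404 0.085 0.138] [0.436 0.29  0.18 ]
top 38 [0.4177 0.1435 0.2205] [0.414 0.124 0.209] [0.422 0.162 0.23 ] slopes [0.032 0.413] [-0.012  0.222]
top tube 221 [0.4157 0.127  0.1653] [0.402 0.089 0.152] [0.435 0.173 0.179]
```

View pics/s6z.png

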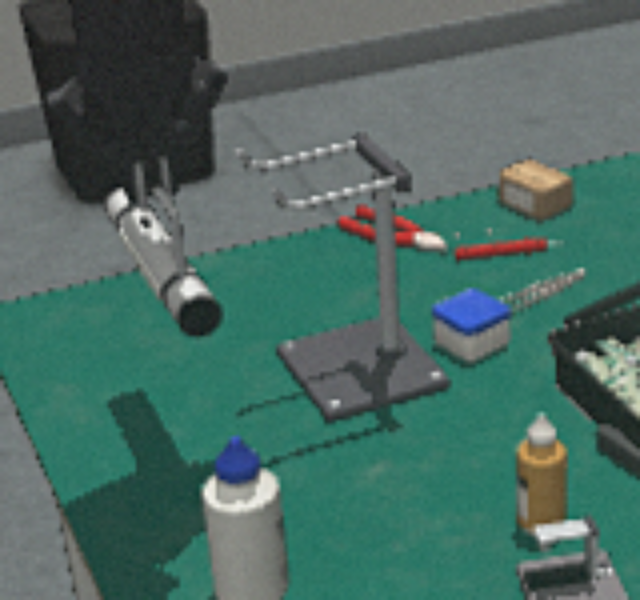

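drive_tool(
  commands=[
    {"x": -0.15, "y": -0.3, "z": -0.13, "wx": 0.05, "wy": 0, "wz": 0, "gripper": -1},
    {"x": 0, "y": -0.5, "z": 0, "wx": 0, "wy": 0, "wz": 0, "gripper": -1},
    {"x": 0, "y": -0.5, "z": 0, "wx": 0, "wy": 0, "wz": 0, "gripper": -1},
    {"x": 0, "y": -0.5, "z": 0, "wx": 0, "wy": 0, "wz": 0, "gripper": -1},
    {"x": 0, "y": -0.4, "z": 0, "wx": 0, "wy": 0, "wz": 0, "gripper": -1},
    {"x": 0, "y": -0.4, "z": 0, "wx": 0, "wy": 0, "wz": 0, "gripper": -1},
    {"x": 0, "y": -0.4, "z": 0, "wx": 0, "wy": 0, "wz": 0, "gripper": -1},
    {"x": 0, "y": -0.4, "z": 0, "wx": 0, "wy": 0, "wz": 0, "gripper": -1},
    {"x": 0, "y": -0.4, "z": 0, "wx": 0, "wy": 0, "wz": 0, "gripper": -1},
    {"x": 0, "y": -0.3, "z": 0, "wx": 0, "wy": 0, "wz": 0, "gripper": -1},
    {"x": 0, "y": 0, "z": 0, "wx": 0, "wy": 0, "wz": 0, "gripper": -1},
  ],
)

```text
clock: 17.75
position: [0.5235, 0.1946, 0.2753]
tool_rot: [-0.0, -0.707, 0.707, -0.001]
force: [-0.6, 0.3, -2.3]
gripper_width: 0.0102
finger_force: 79.2
```

```bash
python3 g.py .523 .1935 .248 180
python3 - <<'E'
from h import *
p,d=grab('side','side7')
im=np.load('/tmp/side7_rgb.npy')[110:230,220:340,::-1]; cv2.imwrite('pics/s7z.png',cv2.resize(im,None,fx=5,fy=5,interpolation=2))
E
```

```text
clock 17.75 pos [0.5235 0.1946 0.2753] q [ 3.560e-01  1.900e-01 -2.600e-02  1.354e+00 -1.000e-03 -1.214e+00] w 0.0102 F [-0.6   0.3  -2.25] 79.18886661529541
shift units [0.04 0.02 1.09]
turn units [-0.01 -0.01 -0.01] shift after turn [0.05 0.02 1.09]
```

View pics/s7z.png

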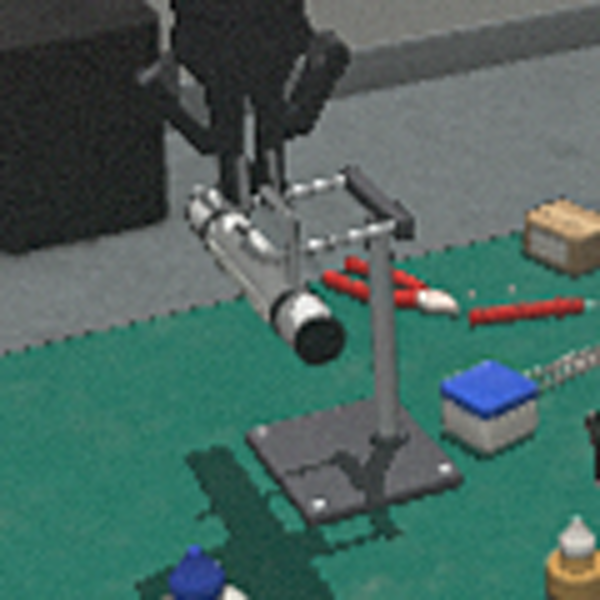

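The lamp's bar lies over both prongs (legs outside them, e.g. near leg at (293,245)). Lowering onto the prongs.

drive_tool(
  commands=[
    {"x": 0.02, "y": 0.02, "z": 0.25, "wx": 0, "wy": 0, "wz": 0, "gripper": -1},
    {"x": 0, "y": 0, "z": 0.3, "wx": 0, "wy": 0, "wz": 0, "gripper": -1},
    {"x": 0, "y": 0, "z": 0.3, "wx": 0, "wy": 0, "wz": 0, "gripper": -1},
    {"x": 0, "y": 0, "z": 0.15, "wx": 0, "wy": 0, "wz": 0, "gripper": -1},
    {"x": 0, "y": 0, "z": 0.05, "wx": 0, "wy": 0, "wz": 0, "gripper": -1},
    {"x": 0, "y": 0, "z": 0, "wx": 0, "wy": 0, "wz": 0, "gripper": -1},
  ],
)

```text
clock: 18.3
position: [0.5211, 0.194, 0.2488]
tool_rot: [-0.001, -0.707, 0.707, -0.0]
force: [0.6, -1.3, -1.5]
gripper_width: 0.0101
finger_force: 79.2
```

```bash
python3 g.py .523 .1935 .2465 180; python3 -c "
from h import *; print(env.sense()['ft_torque'])"
```

```text
clock 18.3 pos [0.5211 0.194  0.2488] q [ 3.570e-01  1.900e-01 -8.400e-02  1.298e+00 -1.000e-03 -1.214e+00] w 0.0101 F [ 0.6  -1.31 -1.52] 79.15293216705322
shift units [ 0.02 -0.08  0.09]
turn units [ 0.01 -0.02 -0.  ] shift after turn [ 0.02 -0.08  0.09]
[-0.0243964   0.02416124  0.0058563 ]
```

drive_tool(
  commands=[
    {"x": 0, "y": -0.06, "z": 0.05, "wx": 0, "wy": 0, "wz": 0, "gripper": -1},
    {"x": 0, "y": 0, "z": 0.04, "wx": 0, "wy": 0, "wz": 0, "gripper": -1},
    {"x": 0, "y": 0, "z": 0.02, "wx": 0, "wy": 0, "wz": 0, "gripper": -1},
    {"x": 0, "y": 0, "z": 0, "wx": 0, "wy": 0, "wz": 0, "gripper": -1},
  ],
  squeeze=40,
)

```text
clock: 18.63
position: [0.5231, 0.1941, 0.2468]
tool_rot: [0.0, -0.707, 0.707, -0.001]
force: [-0.8, -0.9, -1.3]
gripper_width: 0.0102
finger_force: 79.2
```

drive_tool(
  commands=[
    {"x": 0, "y": 0, "z": 0.04, "wx": 0, "wy": 0, "wz": 0, "gripper": -1},
    {"x": 0, "y": 0, "z": 0.03, "wx": 0, "wy": 0, "wz": 0, "gripper": -1},
    {"x": 0, "y": 0, "z": 0, "wx": 0, "wy": 0, "wz": 0, "gripper": -1},
  ],
)

```text
clock: 18.88
position: [0.5232, 0.1941, 0.2459]
tool_rot: [0.001, -0.707, 0.707, -0.001]
force: [-2.0, -0.6, 4.1]
gripper_width: 0.0104
finger_force: 80.1
```

drive_tool(
  commands=[
    {"x": 0, "y": 0, "z": 0, "wx": 0, "wy": 0, "wz": 0, "gripper": -0.75},
    {"x": 0, "y": 0, "z": 0, "wx": 0, "wy": 0, "wz": 0, "gripper": -0.72},
    {"x": 0, "y": 0, "z": 0, "wx": 0, "wy": 0, "wz": 0, "gripper": -0.68},
    {"x": 0, "y": 0, "z": 0, "wx": 0, "wy": 0, "wz": 0, "gripper": -0.6},
    {"x": 0, "y": 0, "z": 0, "wx": 0, "wy": 0, "wz": 0, "gripper": -0.5},
    {"x": 0, "y": 0, "z": 0, "wx": 0, "wy": 0, "wz": 0, "gripper": -0.3},
    {"x": 0, "y": 0, "z": 0, "wx": 0, "wy": 0, "wz": 0, "gripper": 0},
    {"x": 0, "y": 0, "z": 0, "wx": 0, "wy": 0, "wz": 0, "gripper": 0},
    {"x": 0, "y": 0, "z": 0, "wx": 0, "wy": 0, "wz": 0, "gripper": 0},
  ],
  squeeze=20,
)

```text
clock: 19.63
position: [0.523, 0.1941, 0.2448]
tool_rot: [-0.0, -0.707, 0.707, -0.0]
force: [0.7, 0.3, 0.2]
gripper_width: 0.0427
finger_force: 0.0
```

Run:
```python
from h import *
for n in('side','top'):
    p,d=grab(n,n+'8'); P=cloud(n,d).reshape(-1,3)
    q=P[(abs(P[:,0]-.52)<.04)&(abs(P[:,1]-.1935)<.13)&(P[:,2]>.10)&(P[:,2]<.155)]
    if len(q)>5: print(n,'tube',len(q),q.mean(0).round(4),q.min(0).round(3),q.max(0).round(3))
im=np.load('/tmp/side8_rgb.npy')[110:230,220:340,::-1]; cv2.imwrite('pics/s8z.png',cv2.resize(im,None,fx=5,fy=5,interpolation=2))
```

```text
side tube 398 [0.5204 0.1659 0.1369] [0.509 0.09  0.114] [0.543 0.292 0.154]
top tube 194 [0.5192 0.127  0.1395] [0.506 0.093 0.121] [0.539 0.176 0.151]
```

View pics/s8z.png

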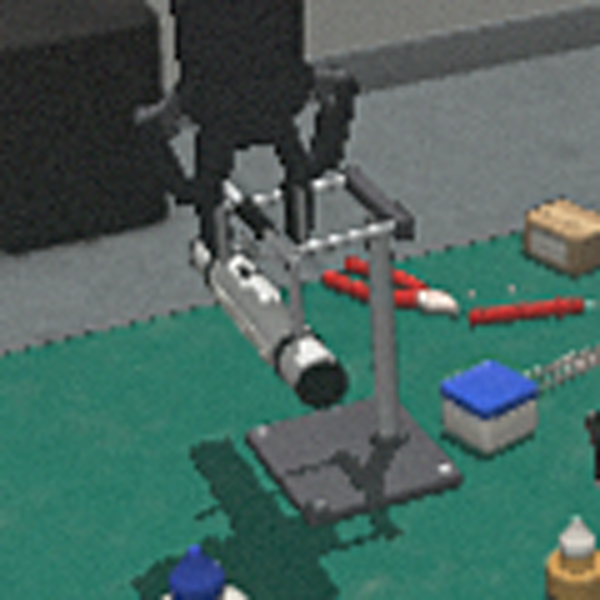

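The lamp hangs on both prongs (bar around (265,225), tube (270,320)) and the fingers are clear. Retreating straight up.

drive_tool(
  commands=[
    {"x": 0, "y": 0, "z": -0.2, "wx": 0, "wy": 0, "wz": 0, "gripper": 0},
    {"x": 0, "y": 0, "z": -0.3, "wx": 0, "wy": 0, "wz": 0, "gripper": 0},
    {"x": 0, "y": 0, "z": -0.5, "wx": 0, "wy": 0, "wz": 0, "gripper": 0},
    {"x": 0, "y": 0, "z": -0.8, "wx": 0, "wy": 0, "wz": 0, "gripper": 0},
    {"x": 0, "y": 0, "z": -1, "wx": 0, "wy": 0, "wz": 0, "gripper": 0},
    {"x": 0, "y": 0, "z": -1, "wx": 0, "wy": 0, "wz": 0, "gripper": 0},
    {"x": 0, "y": 0, "z": -0.6, "wx": 0, "wy": 0, "wz": 0, "gripper": 0},
    {"x": 0, "y": 0, "z": 0, "wx": 0, "wy": 0, "wz": 0, "gripper": 0},
    {"x": 0, "y": 0, "z": 0, "wx": 0, "wy": 0, "wz": 0, "gripper": 0},
    {"x": 0, "y": 0, "z": 0, "wx": 0, "wy": 0, "wz": 0, "gripper": 0},
    {"x": 0, "y": 0, "z": 0, "wx": 0, "wy": 0, "wz": 0, "gripper": 0},
    {"x": 0, "y": 0, "z": 0, "wx": 0, "wy": 0, "wz": 0, "gripper": 0},
    {"x": 0, "y": 0, "z": 0, "wx": 0, "wy": 0, "wz": 0, "gripper": 0},
    {"x": 0, "y": 0, "z": 0, "wx": 0, "wy": 0, "wz": 0, "gripper": 0},
    {"x": 0, "y": 0, "z": 0, "wx": 0, "wy": 0, "wz": 0, "gripper": 0},
    {"x": 0, "y": 0, "z": 0, "wx": 0, "wy": 0, "wz": 0, "gripper": 0},
    {"x": 0, "y": 0, "z": 0, "wx": 0, "wy": 0, "wz": 0, "gripper": 0},
    {"x": 0, "y": 0, "z": 0, "wx": 0, "wy": 0, "wz": 0, "gripper": 0},
    {"x": 0, "y": 0, "z": 0, "wx": 0, "wy": 0, "wz": 0, "gripper": 0},
    {"x": 0, "y": 0, "z": 0, "wx": 0, "wy": 0, "wz": 0, "gripper": 0},
  ],
)

```text
clock: 21.4
position: [0.523, 0.1942, 0.355]
tool_rot: [-0.0, -0.707, 0.707, -0.001]
force: [0.7, -0.8, -0.7]
gripper_width: 0.043
finger_force: 0.0
```

Run:
```python
from h import *
for k in range(4):
    p,d=grab('side',f'side9{k}'); P=cloud('side',d).reshape(-1,3)
    q=P[(abs(P[:,0]-.52)<.04)&(abs(P[:,1]-.1935)<.13)&(P[:,2]>.10)&(P[:,2]<.155)]
    print('tube',len(q),q.mean(0).round(4),q.min(0).round(3),q.max(0).round(3), 'zslope',np.polyfit(q[:,1],q[:,2],1)[0].round(3))
im=np.load('/tmp/side93_rgb.npy')[100:350,200:460,::-1]; cv2.imwrite('pics/s9z.png',cv2.resize(im,None,fx=2.3,fy=2.3,interpolation=2))
```

```text
tube 424 [0.5205 0.1723 0.1375] [0.508 0.092 0.113] [0.542 0.295 0.155] zslope 0.035
tube 426 [0.5205 0.1726 0.1375] [0.509 0.092 0.114] [0.541 0.294 0.155] zslope 0.035
tube 422 [0.5206 0.1721 0.1373] [0.509 0.09  0.113] [0.542 0.297 0.154] zslope 0.036
tube 426 [0.5206 0.1728 0.1374] [0.509 0.091 0.113] [0.542 0.293 0.154] zslope 0.037
```

View pics/s9z.png

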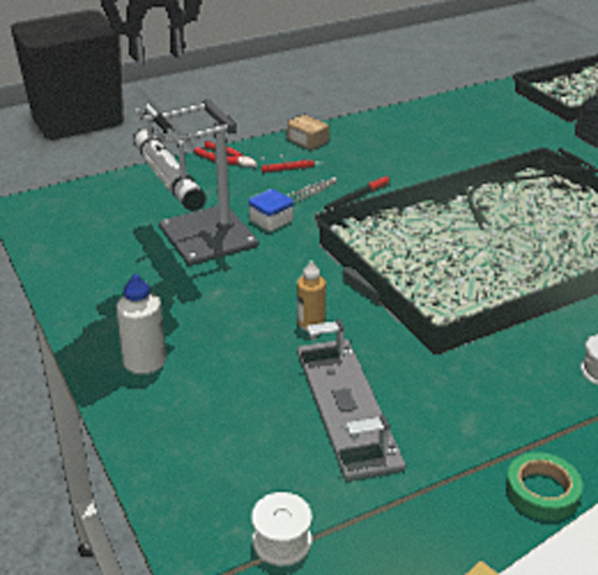

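The lamp hangs level and still on the stand (170,165), the bottle stands upright at (140,325), and the other objects are where they were. Handing in.

```bash
python3 -c "
from station import close_job; print(close_job())"
```

```text
the job is handed in; nothing more can be done
None
```

The job is handed in at about 22 s: the cleaner bottle stands upright about 25 cm from the cradle, the lamp was tipped about 33° and drawn out sideways through the open side, and it now hangs still and about level on both prongs, with the flux bottle, spool and cots box untouched.

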